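# Lids back on the storage jars

### The arm

A 6-joint arm with a two-finger parallel gripper is mounted at the origin on a cart in front of the work surface, level with it; the furniture and walls round the work are solid. World frame = base frame: x ahead of the robot, y to its left, z up, the work surface at z = 0. Lengths are in mm, angles in rad, forces in N, time in s.
With the tool pointing down it reaches from about 400 to 925 mm from the base axis. Payload 12.5 kg.
Tool frame: the origin (TCP) lies at the very end of the fingers, on their centre line; the grasp point (between the pads) lies 19 mm behind it; z points along the fingers, y is the line along which they close (so a half turn about z gives the same grasp; the last joint's range is limited). The gripper opens to 95 mm and grips with 3 to 60 N. Pads are 20 mm wide; open, the fingers measure 119 mm over their backs; the gripper's body (75 mm by 180 mm) begins 59 mm behind the grasp point.
Start: joints at [-1.395, 0.491, 1.559, -0, 1.092, -0.106], TCP at [173.826, -600.362, 185.961] pointing down, gripper open.
Joint ranges: [-3.1, 3.1], [-0.84, 2.19], [0.05, 2.79], [-1.13, 4.28], [0.06, 2.93], [-2.69, 2.69]. Speed limits (rad/s): [2.22, 2.22, 2.79, 3.14, 3.14, 3.14].

### API

Orientations are given as [roll, pitch, yaw] about the fixed x, y, z axes, in that order (R = Rz(yaw) Ry(pitch) Rx(roll)).
In Python, from cell import state, imaging, env, spot_in, mark_of gives the robot as it stands. The module is installed in compiled form; this text tells all that it offers.
- The arm moves only by the tool step_arm, never from a script. Its argument "increments" is a list of rows, each an object with "slide": the shift along the tool's x, y, z in m, a list of three; "roll": the turn about the tool's z in rad. A call has 1 to 5 rows; each row is the pose to reach, as a shift and turn from the pose commanded when the call began, along the tool's axes at that moment; what a row does not reach only later rows make up. A row lasts 1/8 s, in which the tool goes at most 62.5 mm and 10.7 degrees, less where a joint would pass 70% of its speed; a pose out of reach is approached as far as the arm can. A call with a gripper value outside its range is refused whole. "fingers" is the opening, from 0 (shut) to 1 (fully open), set as the call begins (left out, the last holds). The fingers move at their own pace and stop on an object; the grip force is fixed at half the most. Time passes only in rows, so rows that repeat a pose let the fingers close. It gives the time, the measured TCP pose, the force, the opening and the grip force at its end, in the units of the state.
- state(): the state, without advancing time (a new reading comes with each control period).
- imaging.read_camera(name): name is "side" or "top"; returns a dict with "color" (420x560x3 uint8, red, green, blue), "z_map" (420x560 float32, mm along the optical axis (not along the pixel's ray), 0 where there is no reading), "intrinsics" (3x3 intrinsics, pixels), "camera_from_world" (4x4, takes a point from world to camera coordinates). Camera axes: x right, y up, looking along -z (the intrinsics and any distortion apply to the point x, -y, -z); pixel columns grow to the right and rows downward; lengths in mm; the calibration is good to about 2 mm. A picture is of the moment at which its call begins.
- env.job_done(): hands the job in; it is judged then, once.
Trained networks look in the newest picture that a camera, given by its name, has taken for a name from the list of things; names that differ only in an ending like _2 or _b are one class to them, and where a whole thing is asked for, a point or a joint stands for the part that bears it (a point fixed in the world has none). Each returns a list of dicts, best first, with "confidence" (0 to 1); they miss things now and then, are a little off and sometimes report something else, mostly with a low value. They report only what shows in the picture. A call takes as long as a camera call. They do not tell look-alikes from the thing itself.
- spot_in(camera, target): "bbox" ([left, top, right, bottom] in pixels, round what is visible of it).
- mark_of(camera, target): "uv" ([column, row] in pixels: a listed point, or the origin of a listed thing).
The state is a dict: "t": time; "joints": joint angles; "qvel": joint speeds; "tau": joint torques, N m; "eef_pos": TCP position; "tcp_rot": TCP orientation; "ft_force": force on the tool from outside, world axes, zero at the start; "moment": the same for the moment, N m; "opening": opening from 0.0 (shut) to 1.0 (fully open); "grip_force": force on a finger pad.
Only numpy, scipy, OpenCV 4.12 (cv2) and the standard library are available. Lean on these libraries where they do the work, as an engineer would, in place of code of your own. Each camera call takes 0.05 s, during which the arm holds its last target. There are 200 camera calls.

### The job

The washed storage jars have dried, and their four wooden lids lie in a pile on the worktop. Take the pile apart and put each lid on the jar it fits, fully home with its plug in the mouth and lined up with the jar. Leave the jars standing where they are, and don't disturb the timer or the brass measure.

Things in the scene. Friction and masses are not known exactly. Their poses are not given: they have to be found in the camera images.
- small_lid_c (a point): Small round flat wooden lid, 42 mm in diameter: a board 18 mm thick, to be held by its edge, and under it a central plug 8 mm deep, 18 mm in diameter; 26 mm high in all. Origin at its centre, 13 mm above the plug's underside; z up. It starts on top of the pile of four (below it the square, large round and long lid, all plug down, centres within 5 mm of one another).
- square_lid_c (a point): Square flat wooden lid, 52 x 52 mm: a board 18 mm thick, to be held by its edge, and under it a central plug 8 mm deep, 28 x 28 mm; 26 mm high in all. Origin at its centre, 13 mm above the plug's underside; z up, x and y along its sides. It starts second from the top of the pile.
- round_lid_c (a point): Large round flat wooden lid, 64 mm in diameter: a board 18 mm thick, to be held by its edge, and under it a central plug 8 mm deep, 40 mm in diameter; 26 mm high in all. Origin at its centre, 13 mm above the plug's underside; z up. It starts third from the top of the pile.
- long_lid_c (a point): Long rectangular flat wooden lid, 116 mm along y, 66 mm along x: a board 18 mm thick, to be held by its edge, and under it a central plug 8 mm deep, 92 x 42 mm; 26 mm high in all. Origin at its centre, 13 mm above the plug's underside; z up, y along its length. It starts at the bottom of the pile, on the worktop.
- small_jar_rim (a point): Open blue-grey stoneware jar with pale rim for the small round lid: round, 38 mm in diameter, 62 mm high, wall 6 mm; mouth 26 mm in diameter: the plug enters with 4 mm to spare all round, the board rests on the rim. Loose, 0.25 kg. Origin at the mouth's centre, level with the rim; z up. A lid fully home has its origin 5 mm above this point.
- square_jar_rim (a point): Open blue-grey stoneware jar with pale rim for the square lid: 48 x 48 mm outside, 100 mm high, wall 6 mm; mouth 36 x 36 mm: the plug enters with 4 mm to spare all round, the board rests on the rim. Loose, 0.4 kg. Origin at the mouth's centre, level with the rim; z up, x and y along its sides. A lid fully home has its origin 5 mm above this point.
- round_jar_rim (a point): Open blue-grey stoneware jar with pale rim for the large round lid: round, 60 mm in diameter, 88 mm high, wall 6 mm; mouth 48 mm in diameter: the plug enters with 4 mm to spare all round, the board rests on the rim. Loose, 0.4 kg. Origin at the mouth's centre, level with the rim; z up. A lid fully home has its origin 5 mm above this point.
- long_jar_rim (a point): Open blue-grey stoneware jar with pale rim for the long lid: rectangular, 112 mm along y, 62 mm along x outside, 70 mm high, wall 6 mm; mouth 100 x 50 mm: the plug enters with 4 mm to spare all round, the board rests on the rim. Loose, 0.5 kg. Origin at the mouth's centre, level with the rim; z up, y along its length. A lid fully home has its origin 5 mm above this point.
- timer: Bystander: round pale-blue wind-up kitchen timer, 69 mm in diameter, 42 mm high, loose on the worktop. Origin at the centre of its underside.
- jigger: Bystander: two-ended brass spirit measure (waisted), 47 mm in diameter, 100 mm high, standing loose on the worktop. Origin at the centre of its underside.
Mind the look-alikes: they are no part of the job. Leave any purple look-alike of the part that bears round_lid_c alone.

How it is judged (in metres and radians):
At the end, for the whole second after the job is handed in: Each lid released on its own jar: centres within 8 mm, lid origin 1 to 7.5 mm above the rim, lid and jar upright within 0.09 rad; long and square lids in line with their jar within 0.2 rad (any way round that fits); each jar within 40 mm of where it stood (horizontal distance between long_lid_c and long_jar_rim below 0.008 m and z of long_lid_c in the frame of long_jar_rim between 0.001 and 0.0075 m and angle between each of long_lid_c, long_jar_rim, round_lid_c, round_jar_rim, square_lid_c, square_jar_rim, small_lid_c, small_jar_rim's own z axis and vertical below 0.09 rad and distance of each of long_jar_rim, round_jar_rim, square_jar_rim, small_jar_rim from where it was at the start of the episode below 0.04 m and horizontal distance between round_lid_c and round_jar_rim below 0.008 m and z of round_lid_c in the frame of round_jar_rim between 0.001 and 0.0075 m and horizontal distance between square_lid_c and square_jar_rim below 0.008 m and z of square_lid_c in the frame of square_jar_rim between 0.001 and 0.0075 m and horizontal distance between small_lid_c and small_jar_rim below 0.008 m and z of small_lid_c in the frame of small_jar_rim between 0.001 and 0.0075 m and angle between the y axis of long_lid_c and the y axis of long_jar_rim, either way round below 0.2 rad and (angle between the x axis of square_lid_c and the x axis of square_jar_rim, either way round below 0.2 rad or angle between the x axis of square_lid_c and the y axis of square_jar_rim, either way round below 0.2 rad)); the robot touches nothing.
It fails at once if the timer is moved by more than 30 mm or knocked over (distance of timer from where it was at the start of the episode above 0.03 m or angle between timer's own z axis and vertical above 0.4 rad).
It fails at once if the brass measure is moved by more than 30 mm or knocked over (distance of jigger from where it was at the start of the episode above 0.03 m or angle between jigger's own z axis and vertical above 0.4 rad).
It also fails if it takes over 112 s, if anything falls off the work surface, if the arm or the gripper's body presses on something with over 40 N, if the wrist force passes 120 N, or if a joint passes its speed limit or range.

## Working session

There is one attempt and no reset: what is moved stays moved. The work goes in short steps, Python scripts to look and compute and a tool call to move; the robot and the scene stay as the last step left them, time stands still between calls to the robot, and variables do not carry over. Pictures are saved under pics/ and viewed, at most 14 in all, crops included, and the job is handed in when it is done.

Besides the shell and the picture viewer there is one more tool, called after "Call:" as name([rows], argument=value, ...), one row to a line, values as JSON. step_arm: Moves the arm, as the interface text tells. Its arguments: {"type":"object","properties":{"increments":{"type":"array"},"fingers":{"type":"number"}},"required":["increments"]}

```bash
mkdir -p pics
cat > h.py <<'E'
import numpy as np, cv2
from cell import state, imaging, env, spot_in, mark_of
def look(n,f=None):
    d=imaging.read_camera(n)
    if f: cv2.imwrite('pics/'+f,d['color'][:,:,::-1])
    return d
def cloud(d):
    z=d['z_map'].astype(float);K=d['intrinsics'];h,w=z.shape
    u,v=np.meshgrid(np.arange(w),np.arange(h))
    p=np.stack([(u-K[0,2])/K[0,0]*z,-(v-K[1,2])/K[1,1]*z,-z],-1)
    T=np.linalg.inv(d['camera_from_world'])
    P=p@T[:3,:3].T+T[:3,3]; P[z==0]=np.nan
    return P
def onplane(d,uv,zw):
    K=d['intrinsics'];T=np.linalg.inv(d['camera_from_world'])
    r=T[:3,:3]@np.array([(uv[0]-K[0,2])/K[0,0],-(uv[1]-K[1,2])/K[1,1],-1]);o=T[:3,3]
    return o+r*(zw-o[2])/r[2]
E
python3 - <<'E'
from h import *
np.set_printoptions(precision=1,suppress=True)
print(state())
H=dict(small_lid_c=None,square_lid_c=None,round_lid_c=None,long_lid_c=None,small_jar_rim=62,square_jar_rim=100,round_jar_rim=88,long_jar_rim=70,timer=0,jigger=0)
for c in('top','side'):
    d=look(c,c+'0.png');P=cloud(d);np.save(c+'P.npy',P)
    print(c,np.linalg.inv(d['camera_from_world'])[:3,3])
    for n,h in H.items():
        for r in mark_of(c,n)[:3]:
            u=r['uv'];q=P[int(u[1]),int(u[0])]
            print(n,round(r['confidence'],2),np.array(u),q,onplane(d,u,h) if h is not None else '')
E
```

```text
{'t': 0.0, 'joints': array([-1.4,  0.5,  1.6,  0. ,  1.1, -0.1]), 'qvel': array([ 0., -0., -0., -0.,  0.,  0.]), 'tau': array([  0. , -61.3, -25.8,   0.1,   0. ,  -0. ]), 'eef_pos': array([ 173.8, -600.1,  185.4]), 'tcp_rot': array([-3.1, -0. ,  0.3]), 'ft_force': array([ 0. , -0.4,  0.2]), 'moment': array([-0.,  0., -0.]), 'grip_force': 0.0, 'opening': 1.0001434595893355}
top [ 416.8   73.8 1254.1]
small_lid_c 0.74 [174.3 239.7] [433.9 334.  104.9] 
square_lid_c 0.81 [174.3 243.9] [425.3 333.9 105.8] 
round_lid_c 0.97 [315.2 200.1] [514.9  26.4  26.3] 
round_lid_c 0.7 [274.4 143.4] [649.2 116.6  29. ] 
round_lid_c 0.63 [181.8 242.6] [427.  319.5 102.6] 
long_lid_c 0.65 [178.1 244.5] [422.9 325.5 104.9] 
small_jar_rim 0.54 [415.3 141.2] [ 643.8 -207.3   26.6] [ 636.8 -199.8   62. ]
square_jar_rim 0.75 [321.1 145.4] [644.    7.8  13.2] [627.2  12.2 100. ]
round_jar_rim 0.56 [248.8 233.1] [444.3 183.4   8.1] [442.2 174.6  88. ]
long_jar_rim 0.94 [386.9 222.8] [ 460.4 -136.2    8.7] [ 456.5 -127.8   70. ]
timer 0.67 [242.6 183.1] [557.2 191.2  43.2] [561.9 194.    0. ]
jigger 0.9 [316.3
[... 168 characters left out ...]
8  88.5] 
round_lid_c 0.71 [274.1 227.9] [509.   50.4  27.2] 
round_lid_c 0.64 [214.1 230. ] [646.  131.3  27. ] 
round_lid_c 0.53 [255.2 306.7] [407.1 362.2  78.1] 
long_lid_c 0.96 [253.  319.9] [409.5 367.1  44.3] 
long_lid_c 0.3 [272.1 164.1] [ 638.8 -214.8   58.9] 
small_jar_rim 0.69 [275.8 164.7] [ 631.4 -221.9   57.2] [ 623.5 -210.6   62. ]
square_jar_rim 0.55 [241.4 184. ] [638.1  -7.5  95.6] [633.5  -1.6 100. ]
round_jar_rim 0.95 [279.9 235.7] [452.8 146.2  86.6] [449.1 149.5  88. ]
long_jar_rim 0.85 [311.1 189. ] [ 487.1 -172.5   29.1] [ 465.9 -108.9   70. ]
timer 0.95 [234.  264.6] [536.8 219.1  21.1] [548.  200.9   0. ]
jigger 0.9 [320.7 242.9] [380.5  43.4  15.9] [383.  27.   0.]
```

View pics/top0.png

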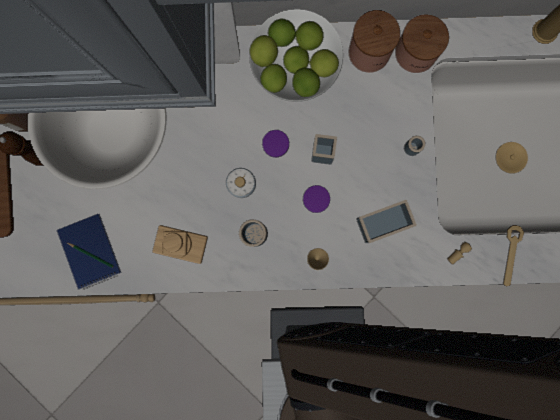

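View pics/side0.png

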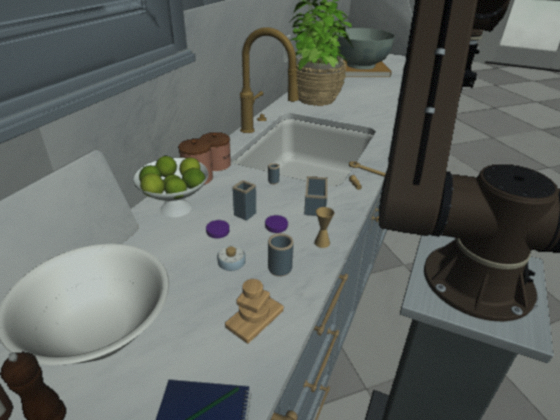

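```bash
cat > m.py <<'E'
from h import *
np.set_printoptions(precision=1,suppress=True)
def fit(P,c,h,r,tol=6):
    """points within r of c and height h+-tol: hull-based centre, min-area rect, enclosing circle"""
    Q=P.reshape(-1,3);Q=Q[np.isfinite(Q[:,0])]
    m=(np.hypot(Q[:,0]-c[0],Q[:,1]-c[1])<r)&(abs(Q[:,2]-h)<tol)
    q=Q[m]
    if len(q)<8: return 'few',len(q)
    q2=q[:,:2].astype(np.float32)
    rc=cv2.minAreaRect(q2);ci=cv2.minEnclosingCircle(q2)
    return len(q),'z',round(float(np.median(q[:,2])),1),'rect',np.array(rc[0]),np.array(rc[1]),round(rc[2],1),'circ',np.array(ci[0]),round(ci[1],1),'bb',(q2.min(0)+q2.max(0))/2
J=dict(small=((635,-205),62,40),square=((632,5),100,50),round=((446,165),88,48),long=((460,-120),70,80))
L=dict(small=((428,336),104,40),square=((428,336),86,50),round=((428,336),68,60),long=((428,336),26,90))
E
python3 - <<'E'
from m import *
for c in('top','side'):
    P=np.load(c+'P.npy');print(c)
    for n,a in J.items(): print('jar',n,*fit(P,*a))
    L=dict(small=((428,336),104,40),square=((428,336),78,50),round=((428,336),52,60),long=((428,336),26,90))
    for n,a in L.items(): print('lid',n,*fit(P,*a))
    for n,a in dict(timer=((555,195),42,60),jig=((382,28),100,40)).items(): print(n,*fit(P,*a))
E
```

```text
top
jar small 126 z 62.8 rect [ 631.2 -201.3] [35.8 36. ] 81.6 circ [ 631.5 -201.2] 18.5 bb [ 631.  -201.1]
jar square 235 z 100.9 rect [625.9   5.6] [47.9 48.9] 80.8 circ [625.3   6.1] 32.5 bb [625.8   6. ]
jar round 220 z 88.7 rect [443.4 167.6] [56.8 58.8] 87.3 circ [443.  167.9] 29.9 bb [443.4 167.8]
jar long 429 z 71.1 rect [ 460.8 -128.9] [ 61.9 113.4] 18.9 circ [ 460.5 -128.1] 62.6 bb [ 460.5 -128.2]
lid small 290 z 104.9 rect [427.5 338.1] [40.  38.6] 89.1 circ [427.7 338.6] 20.5 bb [427.5 338.1]
lid square 251 z 78.7 rect [426.6 339.7] [51.8 50.5] 88.4 circ [426.7 340.1] 34.6 bb [426.7 339.4]
lid round 99 z 52.6 rect [422.7 332.5] [45.3 62.9] 78.1 circ [424.3 341. ] 31.8 bb [424.5 335. ]
lid long 740 z 27.0 rect [423.2 340.2] [116.1  65.9] 75.1 circ [422.9 340.5] 64.5 bb [423.3 340.6]
timer 90 z 42.6 rect [561. 197.] [23.  22.7] 41.7 circ [560.9 198. ] 12.5 bb [560.9 198.1]
jig 120 z 99.5 rect [383.7  28. ] [44.9 44.6] 88.2 circ [383.4  28.3] 23.4 bb [383.6  28. ]
side
jar small 63 z 61.5 rect [ 628.1 -203.2] [35.  36.8] 24.7 circ [ 628.5 -202.1] 20.0 bb [ 626.5 -202.5]
jar 
[... 174 characters left out ...]
7 bb [439.  167.3]
jar long 199 z 70.5 rect [ 457.6 -131. ] [ 61.3 116.8] 18.8 circ [ 458.3 -132.9] 64.2 bb [ 456.6 -132.7]
lid small 275 z 104.5 rect [424.4 338.2] [37.6 38.9] 27.3 circ [423.9 337.2] 21.4 bb [424.3 337.2]
lid square 316 z 78.2 rect [423.  338.5] [52.  50.8] 86.6 circ [422.8 339.4] 33.3 bb [423.  339.1]
lid round 255 z 51.9 rect [412.9 350.9] [62.9 36.6] 36.2 circ [419.9 341.3] 31.6 bb [419. 345.]
lid long 798 z 26.3 rect [419.7 337.9] [118.5  66.6] 74.6 circ [420.2 338.5] 64.8 bb [420.  341.6]
timer 71 z 41.6 rect [558.8 195.6] [21.9 27.5] 29.9 circ [559.9 196.6] 14.2 bb [557.6 196.8]
jig 99 z 98.2 rect [380.8  25.5] [44.6 45.7] 36.5 circ [380.6  25.8] 24.3 bb [380.5  25.9]
```

```bash
cat > plan.py <<'E'
import sys,json
from h import *
# usage: plan.py x,y,z,yaw[,mm_per_row] ...   prints successive step_arm calls from the measured pose
s=state();p=np.array(s['eef_pos'],float);y=float(s['tcp_rot'][2])
print('at',p.round(1),np.round(s['tcp_rot'],3))
rows=[]
c,cy=p.copy(),y
for a in sys.argv[1:]:
    v=[float(t) for t in a.split(',')];t=np.array(v[:3]);st=v[4] if len(v)>4 else 60
    n=max(1,int(np.ceil(max(np.linalg.norm(t-c)/st,abs(v[3]-cy)/.18))))
    rows+=[(c+(t-c)*k/n,cy+(v[3]-cy)*k/n) for k in range(1,n+1)];c,cy=t,v[3]
for i in range(0,len(rows),5):
    R=np.array([[np.cos(y),np.sin(y),0],[np.sin(y),-np.cos(y),0],[0,0,-1]])
    out=[dict(slide=[round(float(x)/1000,3)+0. for x in R.T@(q-p)],roll=round(y-w,3)) for q,w in rows[i:i+5]]
    print(json.dumps(out))
    y=y-out[-1]['roll'];p=p+R@(np.array(out[-1]['slide'])*1000)
E
python3 plan.py 480,-250,190,1.5 426,338,190,1.52
```

```text
at [ 173.8 -600.4  186. ] [3.142 0.    0.282]
[{"slide": [0.049, -0.031, -0.001], "roll": -0.152}, {"slide": [0.098, -0.063, -0.001], "roll": -0.305}, {"slide": [0.147, -0.094, -0.002], "roll": -0.457}, {"slide": [0.196, -0.126, -0.002], "roll": -0.609}, {"slide": [0.245, -0.157, -0.003], "roll": -0.761}]
[{"slide": [0.057, 0.011, 0.0], "roll": -0.153}, {"slide": [0.114, 0.022, -0.001], "roll": -0.305}, {"slide": [0.171, 0.033, -0.001], "roll": -0.457}, {"slide": [0.219, -0.002, -0.001], "roll": -0.459}, {"slide": [0.267, -0.036, -0.001], "roll": -0.461}]
[{"slide": [0.059, -0.009, 0.0], "roll": -0.002}, {"slide": [0.117, -0.018, 0.0], "roll": -0.004}, {"slide": [0.175, -0.028, 0.0], "roll": -0.006}, {"slide": [0.234, -0.037, 0.0], "roll": -0.008}, {"slide": [0.292, -0.046, 0.0], "roll": -0.01}]
[{"slide": [0.058, -0.009, 0.0], "roll": -0.002}, {"slide": [0.117, -0.018, 0.0], "roll": -0.004}, {"slide": [0.175, -0.027, 0.0], "roll": -0.006}]
```

Call:
step_arm([
  {"slide": [0.049, -0.031, -0.001], "roll": -0.152},
  {"slide": [0.098, -0.063, -0.001], "roll": -0.305},
  {"slide": [0.147, -0.094, -0.002], "roll": -0.457},
  {"slide": [0.196, -0.126, -0.002], "roll": -0.609},
  {"slide": [0.245, -0.157, -0.003], "roll": -0.761},
])

```text
t: 1.72
eef_pos: [366.5, -379.9, 189.1]
tcp_rot: [3.141, 0.0, 1.048]
ft_force: [1.6, -0.2, 0.7]
opening: 1.003
grip_force: 0.0
```

Call:
step_arm([
  {"slide": [0.057, 0.011, 0.0], "roll": -0.153},
  {"slide": [0.114, 0.022, -0.001], "roll": -0.305},
  {"slide": [0.171, 0.033, -0.001], "roll": -0.457},
  {"slide": [0.219, -0.002, -0.001], "roll": -0.459},
  {"slide": [0.267, -0.036, -0.001], "roll": -0.461},
])

```text
t: 2.35
eef_pos: [468.8, -130.8, 189.8]
tcp_rot: [-3.142, 0.0, 1.504]
ft_force: [1.3, -0.4, 0.7]
opening: 0.997
grip_force: 0.0
```

Call:
step_arm([
  {"slide": [0.059, -0.009, 0.0], "roll": -0.002},
  {"slide": [0.117, -0.018, 0.0], "roll": -0.004},
  {"slide": [0.175, -0.028, 0.0], "roll": -0.006},
  {"slide": [0.234, -0.037, 0.0], "roll": -0.008},
  {"slide": [0.292, -0.046, 0.0], "roll": -0.01},
])

```text
t: 2.98
eef_pos: [442.2, 163.7, 190.2]
tcp_rot: [3.141, -0.0, 1.514]
ft_force: [1.2, 0.3, -0.1]
opening: 0.999
grip_force: 0.0
```

Call:
step_arm([
  {"slide": [0.058, -0.009, 0.0], "roll": -0.002},
  {"slide": [0.117, -0.018, 0.0], "roll": -0.004},
  {"slide": [0.175, -0.027, 0.0], "roll": -0.006},
  {"slide": [0.175, -0.027, 0.0], "roll": -0.006},
])

```text
t: 3.48
eef_pos: [424.7, 341.2, 189.6]
tcp_rot: [3.141, -0.0, 1.524]
ft_force: [-0.1, -0.6, -0.5]
opening: 1.004
grip_force: 0.0
```

```bash
python3 plan.py 426,338,83,1.52,40
```

```text
at [424.7 341.2 189.6] [ 3.141 -0.     1.524]
[{"slide": [-0.001, 0.0, 0.036], "roll": 0.001}, {"slide": [-0.002, 0.001, 0.071], "roll": 0.003}, {"slide": [-0.003, 0.001, 0.107], "roll": 0.004}]
```

Call:
step_arm([
  {"slide": [-0.001, 0.001, 0.036], "roll": 0.0},
  {"slide": [-0.002, 0.001, 0.071], "roll": 0.0},
  {"slide": [-0.003, 0.001, 0.1], "roll": 0.0},
  {"slide": [-0.003, 0.001, 0.107], "roll": 0.0},
  {"slide": [-0.003, 0.001, 0.107], "roll": 0.0},
], fingers=0.7)

```text
t: 4.1
eef_pos: [426.8, 334.7, 83.3]
tcp_rot: [3.141, 0.0, 1.519]
ft_force: [0.1, -0.2, 0.3]
opening: 0.7
grip_force: 0.0
```

Call:
step_arm([
  {"slide": [0, 0, 0], "roll": 0},
  {"slide": [0, 0, 0], "roll": 0},
  {"slide": [0, 0, 0], "roll": 0},
  {"slide": [0, 0, 0], "roll": 0},
  {"slide": [0, 0, 0], "roll": 0},
], fingers=0.3)

```text
t: 4.72
eef_pos: [426.5, 335.0, 82.9]
tcp_rot: [3.141, 0.0, 1.52]
ft_force: [0.3, -0.9, 0.5]
opening: 0.308
grip_force: 0.0
```

Run:
```python
from h import *
d=look('side','a.png');c=d['color'][180:380,160:400,::-1];cv2.imwrite('pics/s1.png',cv2.resize(c,None,fx=3,fy=3))
print(state())
```

```text
{'t': 4.775, 'joints': array([ 5.44090470e-01,  5.06633712e-01,  1.86995301e+00, -1.26137031e-04,
        7.65036812e-01,  5.95145788e-01]), 'qvel': array([-2.93556475e-04,  1.94585640e-03, -4.25644054e-04, -3.45850086e-05,
        7.19498285e-04, -2.55910111e-04]), 'tau': array([ 4.63556091e-03, -5.55561376e+01, -1.90581000e+01,  6.09819707e-02,
       -1.47710857e-02, -1.67624476e-04]), 'eef_pos': array([426.44460859, 334.99193094,  82.88690126]), 'tcp_rot': array([3.14156925e+00, 8.96480816e-05, 1.51983200e+00]), 'ft_force': array([0.5608365, 0.3733209, 0.4591998]), 'moment': array([-0.02164884, -0.13804134, -0.01049444]), 'grip_force': 0.0, 'opening': 0.3073224803249945}
```

View pics/s1.png

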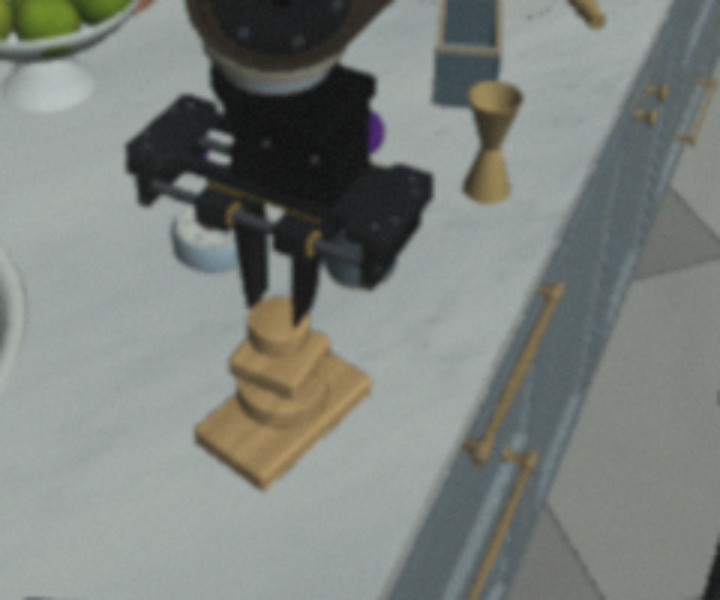

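Run:
```python
from m import *
for c in('side','top'):
    d=look(c);P=cloud(d);g=d['color'].max(-1)
    m=(g<60)&(abs(P[...,0]-426)<60)&(abs(P[...,1]-335)<60)&(P[...,2]<180)
    q=P[m];print(c,len(q))
    for lo in range(70,180,15):
        w=q[(q[:,2]>=lo)&(q[:,2]<lo+15)]
        if len(w): print(lo,len(w),w.min(0),w.max(0))
    for n,a in dict(small=((428,336),104,60),square=((428,336),78,50),long=((428,336),26,90)).items(): print('lid',n,*fit(P,*a))
```

```text
side 337
100 3 [408.3 343.4 114.8] [442.1 346.3 114.9]
115 55 [402.8 326.8 115.3] [444.4 347.4 129.9]
130 79 [401.2 327.4 130. ] [446.2 347.6 144.9]
145 98 [399.1 324.9 145.1] [448.5 347.5 160. ]
160 90 [398.3 325.7 160.2] [449.  348.1 174.9]
175 12 [440.7 343.3 175.2] [451.1 345.7 179.9]
lid small 244 z 104.5 rect [424.3 338.5] [37.7 40.2] 27.9 circ [425.3 338.7] 20.8 bb [424.7 338.4]
lid square 314 z 78.1 rect [422.7 338.9] [51.8 51.2] 86.3 circ [422.7 339.8] 33.5 bb [422.7 340.1]
lid long 808 z 26.3 rect [420.3 338.7] [117.3  67.5] 75.3 circ [419.1 339.9] 64.6 bb [420.1 342.7]
top 13
70 5 [402.8 312.8  70.2] [448.9 316.   79.2]
85 4 [427.  318.2  92.7] [435.6 320.   99.5]
100 2 [431.3 319.5 101.9] [433.5 319.6 102. ]
lid small few 4
lid square 82 z 78.8 rect [428.2 319.8] [46.4 13.7] 0.3 circ [428.2 320. ] 23.7 bb [428.2 319.9]
lid long 430 z 26.9 rect [416.1 313. ] [59.9 65.7] 75.1 circ [416.9 313.3] 43.2 bb [416.9 305.8]
```

Call:
step_arm([
  {"slide": [0, 0, 0], "roll": 0},
  {"slide": [0, 0, 0], "roll": 0},
  {"slide": [0.002, 0, 0.008], "roll": 0},
  {"slide": [0.003, 0, 0.016], "roll": 0},
  {"slide": [0.003, 0, 0.02], "roll": 0},
], fingers=0.6)

```text
t: 5.5
eef_pos: [426.3, 337.9, 62.0]
tcp_rot: [-3.141, 0.001, 1.52]
ft_force: [-0.1, 0.4, -0.6]
opening: 0.6
grip_force: 0.0
```

Run:
```python
from m import *
d=look('side');P=cloud(d);c=d['color'][220:340,200:320,::-1];cv2.imwrite('pics/s2.png',cv2.resize(c,None,fx=5,fy=5,interpolation=cv2.INTER_CUBIC))
print(state()['eef_pos'])
m=(d['color'].max(-1)<60)&(abs(P[...,0]-426)<60)&(abs(P[...,1]-335)<60)&(P[...,2]<140)
q=P[m]
for lo in range(70,140,6):
    w=q[(q[:,2]>=lo)&(q[:,2]<lo+6)]
    if len(w): print(lo,len(w),w.min(0),w.max(0))
```

```text
[426.2 337.8  61.8]
88 1 [455.8 345.5  93.6] [455.8 345.5  93.6]
94 10 [392.5 332.2  95.9] [457.  349.6  99.9]
100 25 [389.2 330.1 100.4] [457.5 350.9 105.4]
106 30 [388.3 332.6 106.4] [459.  350.8 111.8]
112 30 [386.9 332.7 112.6] [458.7 351.7 117.8]
118 32 [387.2 330.9 118. ] [459.3 351.4 123.8]
124 33 [386.7 329.8 124.1] [461.  351.2 129.9]
130 32 [385.9 330.9 130.1] [462.  351.3 136. ]
136 27 [385.3 330.6 136. ] [461.9 351.2 140. ]
```

View pics/s2.png

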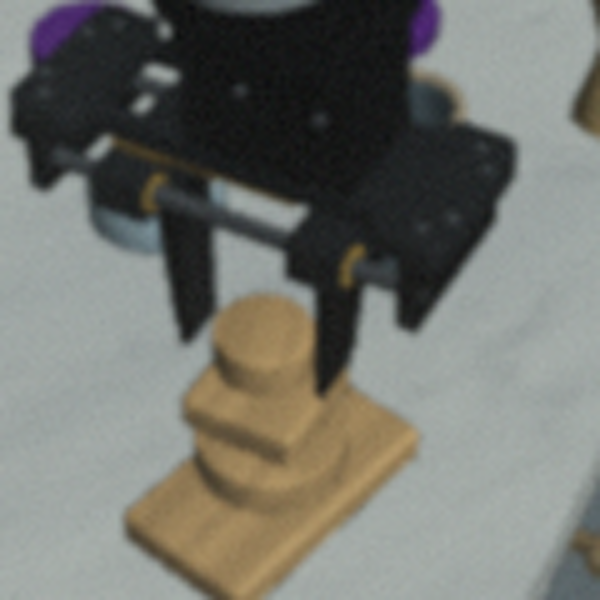

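Call:
step_arm([
  {"slide": [0, 0, 0.005], "roll": 0},
  {"slide": [0, 0, 0.009], "roll": 0},
  {"slide": [0, 0, 0.009], "roll": 0},
])

```text
t: 5.92
eef_pos: [426.5, 337.9, 53.6]
tcp_rot: [-3.141, 0.0, 1.52]
ft_force: [-0.7, -0.2, 0.6]
opening: 0.6
grip_force: 0.0
```

Call:
step_arm([
  {"slide": [0, 0, 0.0], "roll": 0},
  {"slide": [0, 0, 0.0], "roll": 0},
  {"slide": [0, 0, 0], "roll": 0},
  {"slide": [0, 0, 0], "roll": 0},
  {"slide": [0, 0, 0], "roll": 0},
], fingers=0.2)

```text
t: 6.55
eef_pos: [426.7, 338.0, 54.0]
tcp_rot: [3.141, -0.0, 1.52]
ft_force: [0.1, -0.8, 2.1]
opening: 0.437
grip_force: 30.0
```

Call:
step_arm([
  {"slide": [0, 0, -0.02], "roll": 0},
  {"slide": [0, 0, -0.05], "roll": 0},
  {"slide": [0, 0, -0.09], "roll": 0},
  {"slide": [0, 0, -0.09], "roll": 0},
])

```text
t: 7.05
eef_pos: [427.5, 338.6, 146.3]
tcp_rot: [3.138, -0.003, 1.52]
ft_force: [-0.7, 0.5, -0.6]
opening: 0.438
grip_force: 30.0
```

```bash
python3 - <<'E'
from m import *
for c in ('side','top'):
    d=look(c);P=cloud(d)
    print(c,*fit(P,(426,338),78,70,5))
    if c=='side':
        cv2.imwrite('pics/s3.png',cv2.resize(d['color'][180:340,180:340,::-1],None,fx=3.5,fy=3.5,interpolation=cv2.INTER_CUBIC))
        m=(d['color'].max(-1)<60)&(abs(P[...,0]-426)<60)&(abs(P[...,1]-335)<60)&(P[...,2]<220)
        print('tip',P[m][:,2].min())
E
python3 plan.py 629.5,-202,160,1.52
```

```text
side 521 z 78.4 rect [423.  339.3] [52.1 51.4] 87.9 circ [423.1 339.1] 34.0 bb [423.1 339.3]
tip 177.60989591490602
top 302 z 78.4 rect [426.4 332.8] [37.4 50.5] 88.4 circ [427.2 333.9] 30.1 bb [426.5 332.2]
at [426.4 337.8 143.6] [3.142 0.    1.52 ]
[{"slide": [-0.053, 0.023, -0.002], "roll": -0.0}, {"slide": [-0.106, 0.046, -0.003], "roll": -0.0}, {"slide": [-0.159, 0.069, -0.005], "roll": -0.0}, {"slide": [-0.212, 0.092, -0.007], "roll": -0.0}, {"slide": [-0.264, 0.115, -0.008], "roll": -0.0}]
[{"slide": [-0.053, 0.023, -0.002], "roll": -0.0}, {"slide": [-0.106, 0.046, -0.003], "roll": -0.0}, {"slide": [-0.159, 0.069, -0.005], "roll": -0.0}, {"slide": [-0.212, 0.092, -0.007], "roll": -0.0}, {"slide": [-0.265, 0.115, -0.008], "roll": -0.0}]
```

Call:
step_arm([
  {"slide": [-0.053, 0.023, 0], "roll": 0},
  {"slide": [-0.106, 0.046, 0], "roll": 0},
  {"slide": [-0.159, 0.069, 0], "roll": 0},
  {"slide": [-0.212, 0.092, 0], "roll": 0},
  {"slide": [-0.264, 0.115, 0], "roll": 0},
])

```text
t: 7.78
eef_pos: [527.8, 66.6, 142.6]
tcp_rot: [-3.139, 0.0, 1.52]
ft_force: [0.1, -0.5, -0.5]
opening: 0.437
grip_force: 30.0
```

Call:
step_arm([
  {"slide": [-0.053, 0.023, 0], "roll": 0},
  {"slide": [-0.106, 0.046, 0], "roll": 0},
  {"slide": [-0.159, 0.069, 0], "roll": 0},
  {"slide": [-0.212, 0.092, 0.02], "roll": 0},
  {"slide": [-0.265, 0.115, 0.04], "roll": 0},
])

```text
t: 8.4
eef_pos: [629.2, -203.8, 101.8]
tcp_rot: [-3.14, -0.001, 1.52]
ft_force: [0.1, 0.0, 0.7]
opening: 0.436
grip_force: 30.0
```

Call:
step_arm([
  {"slide": [0, 0, 0.02], "roll": 0},
  {"slide": [0, 0, 0.04], "roll": 0},
  {"slide": [0, 0, 0.04], "roll": 0},
])

```text
t: 8.78
eef_pos: [627.9, -201.6, 61.0]
tcp_rot: [-3.137, -0.002, 1.52]
ft_force: [0.6, 0.2, 0.1]
opening: 0.435
grip_force: 30.0
```

Run:
```python
from m import *
d=look('side');P=cloud(d);s=state()
print(s['eef_pos'],s['tcp_rot'],P.shape)
cv2.imwrite('pics/s4.png',cv2.resize(d['color'][90:240,200:350,::-1],None,fx=4,fy=4,interpolation=cv2.INTER_CUBIC))
c=d['color'].astype(int);wood=(c[...,0]-c[...,2]>30)&(c[...,0]>80)
m=wood&(np.hypot(P[...,0]-630,P[...,1]+202)<60)&(P[...,2]>70)
q=P[m];print(len(q),q.min(0),q.max(0))
t=q[q[:,2]>q[:,2].max()-5];print('top of lid',t.min(0),t.max(0),cv2.minEnclosingCircle(t[:,:2].astype(np.float32)))
print('jar',*fit(P,*J['small']))
```

```text
[ 628.7 -201.8   62.5] [-3.1 -0.   1.5] (420, 560, 3)
96 [ 580.6 -220.5   88.6] [ 651.5 -168.9  190.4]
top of lid [ 580.6 -173.1  186.5] [ 647.4 -168.9  190.4] ((614.0093994140625, -171.01235961914062), 33.43214416503906)
jar 64 z 60.8 rect [ 626.7 -202.3] [38.3 35.3] 83.2 circ [ 626.9 -202.9] 20.3 bb [ 627.  -202.9]
```

View pics/s4.png

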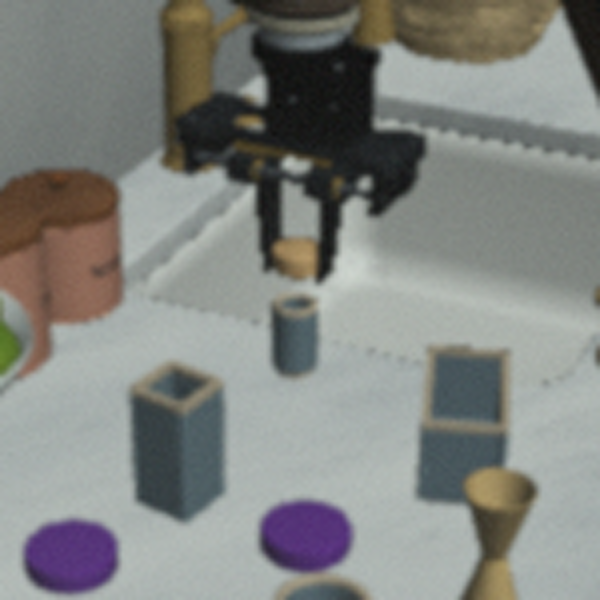

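```bash
cat > held.py <<'E'
import sys
from m import *
# held.py jar zlo zhi : extents of held lid's wood near the jar vs the jar, side camera
j,lo,hi=sys.argv[1],float(sys.argv[2]),float(sys.argv[3]);(c0,h,r)=J[j]
c=sys.argv[4] if len(sys.argv)>4 else 'side'
d=look(c);P=cloud(d);c=d['color'].astype(int);wood=(c[...,0]-c[...,2]>30)&(c[...,0]>80)
m=wood&(np.hypot(P[...,0]-c0[0],P[...,1]-c0[1])<r+15)&(P[...,2]>lo)&(P[...,2]<hi)
q=P[m];print(len(q),q.min(0),q.max(0))
t=q[q[:,2]>np.percentile(q[:,2],95)-4];rc=cv2.minAreaRect(t[:,:2].astype(np.float32))
print('top z',np.median(t[:,2]),'bb',t.min(0),t.max(0),'rect',np.array(rc[0]),np.array(rc[1]),rc[2],'tilt/circ',cv2.minEnclosingCircle(t[:,:2].astype(np.float32)))
print('jar',*fit(P,*J[j]),state()['eef_pos'])
E
python3 held.py small 85 122
```

```text
92 [ 607.  -217.4   98.7] [ 647.3 -179.6  116.3]
top z 113.72819741113426 bb [ 608.6 -217.4  111.3] [ 647.3 -180.3  116.3] rect [ 628.6 -198.8] [31.1 35.6] 25.344846725463867 tilt/circ ((627.8016967773438, -197.6357421875), 19.972700119018555)
jar 63 z 61.3 rect [ 627.2 -201.2] [35.1 38.6] 24.5 circ [ 626.6 -201.7] 20.2 bb [ 627.5 -201.1] [ 629.2 -201.9   63.5]
```

Call:
step_arm([
  {"slide": [-0.001, 0, 0.01], "roll": 0},
  {"slide": [-0.001, 0, 0.02], "roll": 0},
  {"slide": [-0.001, 0, 0.025], "roll": 0},
  {"slide": [-0.001, 0, 0.03], "roll": 0},
  {"slide": [-0.001, 0, 0.031], "roll": 0},
])

```text
t: 9.5
eef_pos: [629.2, -203.0, 32.6]
tcp_rot: [-3.141, -0.0, 1.52]
ft_force: [0.4, -0.1, -0.1]
opening: 0.439
grip_force: 30.0
```

Call:
step_arm([
  {"slide": [0, 0, 0.001], "roll": 0},
  {"slide": [0, 0, 0.002], "roll": 0},
  {"slide": [0, 0, 0.003], "roll": 0},
])

```text
t: 9.88
eef_pos: [629.3, -203.1, 30.0]
tcp_rot: [3.141, 0.0, 1.52]
ft_force: [-1.6, -0.1, 8.9]
opening: 0.441
grip_force: 30.0
```

Call:
step_arm([
  {"slide": [0, 0, 0], "roll": 0},
  {"slide": [0, 0, 0], "roll": 0},
  {"slide": [0, 0, -0.01], "roll": 0},
  {"slide": [0, 0, -0.05], "roll": 0},
  {"slide": [0, 0, -0.1], "roll": 0},
], fingers=0.6)

```text
t: 10.5
eef_pos: [628.9, -202.9, 130.9]
tcp_rot: [-3.14, -0.0, 1.52]
ft_force: [0.6, 0.1, -0.6]
opening: 0.601
grip_force: 0.0
```

```bash
python3 plan.py 425.5,339,110,1.53
```

```text
at [ 628.9 -202.9  130.9] [-3.14 -0.    1.52]
[{"slide": [0.053, -0.023, 0.002], "roll": -0.001}, {"slide": [0.106, -0.046, 0.004], "roll": -0.002}, {"slide": [0.159, -0.069, 0.006], "roll": -0.003}, {"slide": [0.212, -0.092, 0.008], "roll": -0.004}, {"slide": [0.265, -0.115, 0.01], "roll": -0.005}]
[{"slide": [0.054, -0.023, 0.003], "roll": -0.001}, {"slide": [0.107, -0.046, 0.005], "roll": -0.002}, {"slide": [0.16, -0.069, 0.007], "roll": -0.003}, {"slide": [0.213, -0.092, 0.009], "roll": -0.004}, {"slide": [0.266, -0.114, 0.011], "roll": -0.005}]
```

Call:
step_arm([
  {"slide": [0.053, -0.023, 0.0], "roll": -0.001},
  {"slide": [0.106, -0.046, 0.004], "roll": -0.002},
  {"slide": [0.159, -0.069, 0.006], "roll": -0.003},
  {"slide": [0.212, -0.092, 0.008], "roll": -0.004},
  {"slide": [0.265, -0.115, 0.01], "roll": -0.005},
], fingers=0.75)

```text
t: 11.12
eef_pos: [527.4, 69.0, 120.7]
tcp_rot: [3.14, -0.0, 1.525]
ft_force: [1.1, 0.6, 0.9]
opening: 0.75
grip_force: 0.0
```

Call:
step_arm([
  {"slide": [0.054, -0.023, 0.003], "roll": -0.001},
  {"slide": [0.107, -0.046, 0.005], "roll": -0.002},
  {"slide": [0.16, -0.069, 0.007], "roll": -0.003},
  {"slide": [0.213, -0.092, 0.009], "roll": -0.004},
  {"slide": [0.266, -0.114, 0.011], "roll": -0.005},
])

```text
t: 11.75
eef_pos: [425.6, 340.3, 109.7]
tcp_rot: [3.141, -0.001, 1.53]
ft_force: [0.9, 0.0, -0.3]
opening: 0.752
grip_force: 0.0
```

Call:
step_arm([
  {"slide": [0, 0, 0.03], "roll": 0},
  {"slide": [0, 0, 0.03], "roll": 0},
])

```text
t: 12.0
eef_pos: [425.2, 338.4, 78.1]
tcp_rot: [-3.139, 0.002, 1.531]
ft_force: [-0.1, -0.3, -0.3]
opening: 0.749
grip_force: 0.0
```

```bash
python3 - <<'E'
from m import *
d=look('top','b.png');P=cloud(d)
print('small on jar',*fit(P,(631,-201),80,40,4))
d=look('side');P=cloud(d)
print('small on jar',*fit(P,(628,-202),80,40,4));print('sq',*fit(P,(426,338),78,50,5))
E
python3 plan.py 425.5,339,28,1.53,40
```

```text
small on jar 255 z 81.0 rect [ 629.3 -200.8] [39.9 41.3] 1.3 circ [ 629.8 -200.9] 21.4 bb [ 629.4 -200.8]
small on jar few 0
sq 514 z 78.5 rect [423.  338.5] [52.8 52.1] 86.2 circ [422.8 339.2] 33.9 bb [423.2 338.3]
at [426.7 338.2  79.7] [ 3.141 -0.     1.529]
[{"slide": [0.0, -0.001, 0.026], "roll": -0.0}, {"slide": [0.001, -0.001, 0.052], "roll": -0.001}]
```

Call:
step_arm([
  {"slide": [0, 0, 0.026], "roll": 0},
  {"slide": [0, 0, 0.045], "roll": 0},
  {"slide": [0, 0, 0.051], "roll": 0},
  {"slide": [0, 0, 0.051], "roll": 0},
])

```text
t: 12.6
eef_pos: [426.9, 338.2, 28.6]
tcp_rot: [3.141, -0.0, 1.529]
ft_force: [-0.5, 0.0, 0.1]
opening: 0.755
grip_force: 0.0
```

Call:
step_arm([
  {"slide": [0, 0, 0], "roll": 0},
  {"slide": [0, 0, 0], "roll": 0},
  {"slide": [0, 0, 0], "roll": 0},
  {"slide": [0, 0, 0], "roll": 0},
], fingers=0.3)

```text
t: 13.1
eef_pos: [426.5, 338.5, 28.4]
tcp_rot: [3.141, -0.0, 1.53]
ft_force: [-1.0, -1.0, 6.9]
opening: 0.543
grip_force: 30.0
```

Call:
step_arm([
  {"slide": [0, 0, -0.02], "roll": 0},
  {"slide": [0, 0, -0.06], "roll": 0},
  {"slide": [0, 0, -0.11], "roll": 0},
  {"slide": [0, 0, -0.11], "roll": 0},
])

```text
t: 13.6
eef_pos: [427.5, 339.3, 141.1]
tcp_rot: [3.137, -0.003, 1.53]
ft_force: [-0.9, 0.8, -0.5]
opening: 0.542
grip_force: 30.0
```

```bash
python3 - <<'E'
from m import *
d=look('side');P=cloud(d)
print('round',*fit(P,(426,338),52,60,5));print('long',*fit(P,(424,339),26,80,5))
E
python3 plan.py 625.5,5,130,1.41
```

```text
round 611 z 52.5 rect [421. 340.] [63.3 62. ] 83.9 circ [421.4 339.7] 33.1 bb [421.1 340. ]
long 817 z 26.4 rect [420.1 338.9] [116.9  66.9] 74.8 circ [419.3 339.3] 64.4 bb [420.2 340.2]
at [426.6 338.7 139. ] [ 3.139e+00 -1.000e-03  1.530e+00]
[{"slide": [-0.046, 0.03, 0.001], "roll": 0.017}, {"slide": [-0.093, 0.061, 0.003], "roll": 0.034}, {"slide": [-0.139, 0.091, 0.004], "roll": 0.051}, {"slide": [-0.186, 0.121, 0.005], "roll": 0.069}, {"slide": [-0.232, 0.152, 0.006], "roll": 0.086}]
[{"slide": [-0.044, 0.034, 0.002], "roll": 0.017}, {"slide": [-0.088, 0.068, 0.003], "roll": 0.034}]
```

Call:
step_arm([
  {"slide": [-0.046, 0.03, 0.0], "roll": 0.017},
  {"slide": [-0.093, 0.061, 0.0], "roll": 0.034},
  {"slide": [-0.139, 0.091, 0.0], "roll": 0.051},
  {"slide": [-0.186, 0.121, 0.005], "roll": 0.069},
  {"slide": [-0.232, 0.152, 0.006], "roll": 0.086},
])

```text
t: 14.28
eef_pos: [568.5, 98.6, 130.0]
tcp_rot: [-3.139, 0.001, 1.443]
ft_force: [1.0, 0.7, -0.0]
opening: 0.545
grip_force: 30.0
```

Call:
step_arm([
  {"slide": [-0.044, 0.034, 0.002], "roll": 0.017},
  {"slide": [-0.088, 0.068, 0.003], "roll": 0.034},
  {"slide": [-0.088, 0.068, 0.033], "roll": 0.034},
  {"slide": [-0.088, 0.068, 0.038], "roll": 0.034},
])

```text
t: 14.78
eef_pos: [623.2, 4.1, 90.7]
tcp_rot: [-3.136, 0.0, 1.409]
ft_force: [-0.8, 1.4, -0.4]
opening: 0.546
grip_force: 30.0
```

```bash
python3 held.py square 120 160;  python3 plan.py 625.5,5,68,1.41,15
```

```text
210 [597.  -21.4 125.9] [650.1  34.5 143.6]
top z 141.16208652760497 bb [597.2 -21.4 138.7] [648.   32.4 143.6] rect [621.1   5. ] [50.2 52.7] 84.83647155761719 tilt/circ ((618.5733032226562, 7.302433013916016), 32.96641540527344)
jar 125 z 99.6 rect [623.2   4. ] [50.  51.2] 79.6 circ [620.7   5.6] 31.2 bb [622.7   7.6] [623.6   4.7  91.4]
at [623.6   4.7  91.4] [-3.137  0.     1.41 ]
[{"slide": [0.0, 0.001, 0.012], "roll": -0.0}, {"slide": [0.001, 0.002, 0.023], "roll": -0.0}]
```

Call:
step_arm([
  {"slide": [0, 0.001, 0.01], "roll": 0},
  {"slide": [0, 0.001, 0.014], "roll": 0},
  {"slide": [0, 0.001, 0.018], "roll": 0},
  {"slide": [0, 0.001, 0.021], "roll": 0},
  {"slide": [0, 0.001, 0.021], "roll": 0},
])

```text
t: 15.45
eef_pos: [625.9, 4.4, 72.8]
tcp_rot: [-3.141, 0.0, 1.41]
ft_force: [0.2, 0.4, -0.9]
opening: 0.544
grip_force: 30.0
```

Call:
step_arm([
  {"slide": [0, 0, 0.002], "roll": 0},
  {"slide": [0, 0, 0.003], "roll": 0},
  {"slide": [0, 0, 0.004], "roll": 0},
  {"slide": [0, 0, 0.005], "roll": 0},
])

```text
t: 15.95
eef_pos: [626.1, 4.3, 68.4]
tcp_rot: [3.141, 0.0, 1.41]
ft_force: [-2.9, 0.3, 11.6]
opening: 0.543
grip_force: 30.0
```

Call:
step_arm([
  {"slide": [0, 0, 0], "roll": 0},
  {"slide": [0, 0, 0], "roll": 0},
  {"slide": [0, 0, -0.01], "roll": 0},
  {"slide": [0, 0, -0.03], "roll": 0},
  {"slide": [0, 0, -0.06], "roll": 0},
], fingers=0.7)

```text
t: 16.58
eef_pos: [625.6, 4.4, 128.6]
tcp_rot: [-3.14, 0.0, 1.41]
ft_force: [0.8, 0.5, 0.1]
opening: 0.703
grip_force: 0.0
```

```bash
python3 - <<'E'
from m import *
d=look('top','c.png');P=cloud(d)
print('small',*fit(P,(631,-201),80,40,4));print('round',*fit(P,(426,338),52,60,5));print('long',*fit(P,(424,339),26,80,5))
E
python3 plan.py 424.5,339,100,1.5 424.5,339,60,1.5,50
```

```text
small 253 z 80.5 rect [ 629.4 -201.3] [40.1 40.2] 88.6 circ [ 630.  -201.4] 20.9 bb [ 629.5 -201.4]
round 596 z 52.9 rect [424.4 340.9] [62.6 60.5] 88.6 circ [424.8 341.5] 32.2 bb [424.4 340.7]
long 747 z 27.0 rect [423.2 340. ] [116.   66.1] 75.1 circ [423.7 340.5] 64.2 bb [423.4 340.6]
at [627.4   4.2 133. ] [ 3.137 -0.     1.41 ]
[{"slide": [0.043, -0.036, 0.005], "roll": -0.013}, {"slide": [0.085, -0.073, 0.009], "roll": -0.026}, {"slide": [0.128, -0.109, 0.014], "roll": -0.039}, {"slide": [0.17, -0.145, 0.019], "roll": -0.051}, {"slide": [0.213, -0.181, 0.024], "roll": -0.064}]
[{"slide": [0.045, -0.034, 0.004], "roll": -0.013}, {"slide": [0.089, -0.067, 0.009], "roll": -0.026}, {"slide": [0.089, -0.067, 0.049], "roll": -0.026}]
```

Call:
step_arm([
  {"slide": [0.043, -0.036, 0.0], "roll": -0.013},
  {"slide": [0.085, -0.073, 0.0], "roll": -0.026},
  {"slide": [0.128, -0.109, 0.0], "roll": -0.039},
  {"slide": [0.17, -0.145, 0.019], "roll": -0.051},
  {"slide": [0.213, -0.181, 0.024], "roll": -0.064},
], fingers=0.82)

```text
t: 17.25
eef_pos: [480.3, 244.8, 103.8]
tcp_rot: [-3.142, 0.0, 1.474]
ft_force: [0.6, 0.3, 0.1]
opening: 0.816
grip_force: 0.0
```

Call:
step_arm([
  {"slide": [0.045, -0.034, 0.004], "roll": -0.013},
  {"slide": [0.089, -0.067, 0.009], "roll": -0.026},
  {"slide": [0.089, -0.067, 0.049], "roll": -0.026},
  {"slide": [0.089, -0.067, 0.049], "roll": -0.026},
  {"slide": [0.089, -0.067, 0.049], "roll": -0.026},
])

```text
t: 17.88
eef_pos: [424.1, 338.5, 56.0]
tcp_rot: [3.141, -0.0, 1.499]
ft_force: [-0.3, 0.3, -0.0]
opening: 0.823
grip_force: 0.0
```

```bash
python3 plan.py 424.5,339,2.5,1.5,30
```

```text
at [424.1 338.5  56. ] [ 3.141 -0.     1.499]
[{"slide": [0.0, 0.0, 0.027], "roll": -0.0}, {"slide": [0.001, 0.0, 0.053], "roll": -0.001}]
```

Call:
step_arm([
  {"slide": [0, 0, 0.027], "roll": 0},
  {"slide": [0.001, 0, 0.045], "roll": 0},
  {"slide": [0.001, 0, 0.053], "roll": 0},
  {"slide": [0.001, 0, 0.053], "roll": 0},
])

```text
t: 18.38
eef_pos: [424.0, 339.5, 2.5]
tcp_rot: [3.141, -0.0, 1.499]
ft_force: [1.2, 0.0, 0.6]
opening: 0.819
grip_force: 0.0
```

Call:
step_arm([
  {"slide": [0, 0, 0], "roll": 0},
  {"slide": [0, 0, 0], "roll": 0},
  {"slide": [0, 0, 0], "roll": 0},
  {"slide": [0, 0, 0], "roll": 0},
], fingers=0.4)

```text
t: 18.88
eef_pos: [423.8, 339.8, 2.6]
tcp_rot: [3.141, -0.0, 1.5]
ft_force: [0.1, -1.3, 6.0]
opening: 0.664
grip_force: 30.0
```

Call:
step_arm([
  {"slide": [0, 0, -0.02], "roll": 0},
  {"slide": [0, 0, -0.06], "roll": 0},
  {"slide": [0, 0, -0.11], "roll": 0},
  {"slide": [0, 0, -0.11], "roll": 0},
])

```text
t: 19.38
eef_pos: [424.7, 340.6, 115.2]
tcp_rot: [3.137, -0.004, 1.5]
ft_force: [-0.4, 0.2, -1.3]
opening: 0.668
grip_force: 30.0
```

```bash
python3 - <<'E'
from m import *
d=look('side');P=cloud(d);print('long',*fit(P,(424,339),26,80,5))
E
python3 plan.py 442,167,110,1.5 442,167,82,1.5
```

```text
long 1415 z 26.6 rect [420.3 339.1] [117.2  66.2] 74.7 circ [419.8 339.9] 64.4 bb [420.1 340.2]
at [423.8 340.  113.2] [ 3.139e+00 -2.000e-03  1.500e+00]
[{"slide": [-0.057, 0.01, 0.001], "roll": -0.0}, {"slide": [-0.114, 0.02, 0.002], "roll": -0.0}, {"slide": [-0.171, 0.03, 0.003], "roll": -0.0}, {"slide": [-0.171, 0.03, 0.031], "roll": -0.0}]
```

Call:
step_arm([
  {"slide": [-0.057, 0.01, 0.0], "roll": 0},
  {"slide": [-0.114, 0.02, 0.0], "roll": 0},
  {"slide": [-0.171, 0.03, 0.0], "roll": 0},
  {"slide": [-0.171, 0.03, 0.031], "roll": 0},
  {"slide": [-0.171, 0.03, 0.031], "roll": 0},
])

```text
t: 20.05
eef_pos: [439.8, 166.1, 78.9]
tcp_rot: [-3.137, 0.002, 1.498]
ft_force: [-0.5, -0.1, -0.2]
opening: 0.669
grip_force: 30.0
```

```bash
python3 held.py round 108 140
```

```text
430 [408.  137.  112.2] [470.6 199.1 132.1]
top z 129.20290097945622 bb [408.1 137.  126.7] [469.2 199.1 132.1] rect [440.4 170.8] [54.4 61.9] 22.7944278717041 tilt/circ ((437.20806884765625, 168.58717346191406), 31.950014114379883)
jar 125 z 87.7 rect [436.9 175.5] [58.7 39.9] 18.0 circ [439.2 168.2] 29.3 bb [439.4 172.6] [440.4 166.8  79.9]
```

Call:
step_arm([
  {"slide": [-0.001, 0, 0.008], "roll": 0},
  {"slide": [-0.001, 0, 0.013], "roll": 0},
  {"slide": [-0.001, 0, 0.017], "roll": 0},
  {"slide": [-0.001, 0, 0.02], "roll": 0},
  {"slide": [-0.001, 0, 0.021], "roll": 0},
])

```text
t: 20.72
eef_pos: [441.1, 166.0, 59.8]
tcp_rot: [-3.141, 0.0, 1.5]
ft_force: [-0.5, 0.1, -1.7]
opening: 0.669
grip_force: 30.0
```

Call:
step_arm([
  {"slide": [0, 0, 0.002], "roll": 0},
  {"slide": [0, 0, 0.003], "roll": 0},
  {"slide": [0, 0, 0.004], "roll": 0},
])

```text
t: 21.1
eef_pos: [441.3, 166.0, 56.5]
tcp_rot: [3.141, -0.0, 1.5]
ft_force: [-5.0, -1.4, 21.6]
opening: 0.666
grip_force: 30.0
```

Call:
step_arm([
  {"slide": [0, 0, -0.001], "roll": 0},
  {"slide": [0, 0, -0.001], "roll": 0},
  {"slide": [0, 0, -0.01], "roll": 0},
  {"slide": [0, 0, -0.03], "roll": 0},
  {"slide": [0, 0, -0.06], "roll": 0},
], fingers=0.85)

```text
t: 21.72
eef_pos: [440.8, 165.9, 116.6]
tcp_rot: [-3.14, 0.0, 1.5]
ft_force: [0.5, 0.3, -0.8]
opening: 0.848
grip_force: 0.0
```

```bash
python3 plan.py 423,339,100,1.307 423,339,30,1.307,50
```

```text
at [440.8 165.9 116.6] [-3.14  0.    1.5 ]
[{"slide": [0.057, -0.01, 0.006], "roll": 0.064}, {"slide": [0.114, -0.02, 0.011], "roll": 0.129}, {"slide": [0.171, -0.03, 0.017], "roll": 0.193}, {"slide": [0.171, -0.03, 0.052], "roll": 0.193}, {"slide": [0.171, -0.03, 0.087], "roll": 0.193}]
```

Call:
step_arm([
  {"slide": [0.057, -0.01, 0.0], "roll": 0.064},
  {"slide": [0.114, -0.02, 0.005], "roll": 0.129},
  {"slide": [0.171, -0.03, 0.017], "roll": 0.193},
  {"slide": [0.171, -0.03, 0.052], "roll": 0.193},
  {"slide": [0.171, -0.03, 0.087], "roll": 0.193},
], fingers=0.85)

```text
t: 22.35
eef_pos: [423.1, 339.6, 28.5]
tcp_rot: [3.141, -0.001, 1.308]
ft_force: [-0.3, 0.2, -0.6]
opening: 0.848
grip_force: 0.0
```

Call:
step_arm([
  {"slide": [0, 0, 0.02], "roll": 0},
  {"slide": [0, 0, 0.035], "roll": 0},
  {"slide": [0, 0, 0.047], "roll": 0},
  {"slide": [0, 0, 0.052], "roll": 0},
  {"slide": [0, 0, 0.052], "roll": 0},
])

```text
t: 22.98
eef_pos: [423.5, 338.7, -23.0]
tcp_rot: [3.141, 0.0, 1.307]
ft_force: [0.2, 0.3, 0.1]
opening: 0.85
grip_force: 0.0
```

Call:
step_arm([
  {"slide": [0, 0, 0], "roll": 0},
  {"slide": [0, 0, 0], "roll": 0},
  {"slide": [0, 0, 0], "roll": 0},
  {"slide": [0, 0, 0], "roll": 0},
], fingers=0.4)

```text
t: 23.48
eef_pos: [423.5, 338.8, -22.7]
tcp_rot: [3.141, -0.0, 1.307]
ft_force: [-0.3, -0.7, 6.2]
opening: 0.689
grip_force: 30.0
```

Call:
step_arm([
  {"slide": [0, 0, -0.03], "roll": 0},
  {"slide": [0, 0, -0.08], "roll": 0},
  {"slide": [0, 0, -0.13], "roll": 0},
  {"slide": [0, 0, -0.13], "roll": 0},
])

```text
t: 23.98
eef_pos: [424.7, 339.5, 110.1]
tcp_rot: [3.137, -0.004, 1.307]
ft_force: [-0.2, -1.0, -1.9]
opening: 0.69
grip_force: 30.0
```

```bash
python3 plan.py 460,-129.5,107,1.9 460,-129.5,66,1.9,30
```

```text
at [424.7 339.5 110.1] [ 3.137 -0.004  1.307]
[{"slide": [-0.055, 0.02, 0.0], "roll": -0.074}, {"slide": [-0.111, 0.039, 0.001], "roll": -0.148}, {"slide": [-0.166, 0.059, 0.001], "roll": -0.222}, {"slide": [-0.222, 0.078, 0.002], "roll": -0.297}, {"slide": [-0.277, 0.098, 0.002], "roll": -0.371}]
[{"slide": [-0.059, -0.002, 0.0], "roll": -0.074}, {"slide": [-0.118, -0.004, 0.001], "roll": -0.148}, {"slide": [-0.176, -0.006, 0.001], "roll": -0.222}, {"slide": [-0.176, -0.006, 0.022], "roll": -0.222}, {"slide": [-0.176, -0.006, 0.042], "roll": -0.222}]
```

Call:
step_arm([
  {"slide": [-0.055, 0.02, 0.0], "roll": -0.074},
  {"slide": [-0.111, 0.039, 0.0], "roll": -0.148},
  {"slide": [-0.166, 0.059, 0.0], "roll": -0.222},
  {"slide": [-0.222, 0.078, 0.0], "roll": -0.297},
  {"slide": [-0.277, 0.098, 0.0], "roll": -0.371},
])

```text
t: 24.6
eef_pos: [445.0, 43.9, 106.0]
tcp_rot: [-3.14, -0.0, 1.68]
ft_force: [1.4, -0.4, -1.6]
opening: 0.691
grip_force: 30.0
```

Call:
step_arm([
  {"slide": [-0.059, -0.002, 0.0], "roll": -0.074},
  {"slide": [-0.118, -0.004, 0.001], "roll": -0.148},
  {"slide": [-0.176, -0.006, 0.001], "roll": -0.222},
  {"slide": [-0.176, -0.006, 0.022], "roll": -0.222},
  {"slide": [-0.176, -0.006, 0.042], "roll": -0.222},
])

```text
t: 25.22
eef_pos: [457.8, -130.7, 63.4]
tcp_rot: [-3.141, -0.001, 1.898]
ft_force: [-0.1, 0.7, 0.0]
opening: 0.691
grip_force: 30.0
```

Call:
step_arm([
  {"slide": [0, 0, 0], "roll": 0},
])

```text
t: 25.35
eef_pos: [457.3, -129.7, 63.2]
tcp_rot: [-3.139, -0.003, 1.899]
ft_force: [-0.5, 0.8, -0.6]
opening: 0.692
grip_force: 30.0
```

```bash
python3 held.py long 95 125;python3 held.py long 95 125 top; python3 plan.py 460,-129.5,42,1.9,10
```

```text
540 [ 407.9 -185.2   95.7] [500.5 -66.  116.2]
top z 113.36127267425172 bb [ 408.  -185.2  111. ] [500.5 -68.4 116.2] rect [ 454.9 -126.6] [ 62.7 112.6] 18.479522705078125 tilt/circ ((454.2796630859375, -126.28504943847656), 62.054283142089844)
jar 99 z 70.4 rect [445.4 -95.8] [62.3 43.5] 16.3 circ [446.2 -98.6] 36.4 bb [446.2 -95.9] [ 457.9 -129.7   64.2]
216 [419.8 -92.1 103.7] [478.9 -64.5 120. ]
top z 115.38988284557581 bb [421.9 -92.  113.6] [478.7 -65.9 120. ] rect [451.8 -75.9] [24.4 57.9] 82.0635757446289 tilt/circ ((450.3203125, -86.2159194946289), 28.98130989074707)
jar 22 z 69.0 rect [443.3 -75.8] [58.   1.6] 18.4 circ [443.3 -76. ] 29.0 bb [443.3 -76. ] [ 458.4 -129.8   64.8]
at [ 458.4 -129.8   64.8] [-3.141e+00 -1.000e-03  1.900e+00]
[{"slide": [0.0, 0.001, 0.008], "roll": 0.0}, {"slide": [0.0, 0.001, 0.015], "roll": 0.0}, {"slide": [0.0, 0.002, 0.023], "roll": 0.0}]
```

Call:
step_arm([
  {"slide": [-0.002, 0.001, 0.008], "roll": 0},
  {"slide": [-0.002, 0.001, 0.014], "roll": 0},
  {"slide": [-0.002, 0.001, 0.018], "roll": 0},
  {"slide": [-0.002, 0.001, 0.021], "roll": 0},
  {"slide": [-0.002, 0.001, 0.022], "roll": 0},
])

```text
t: 26.08
eef_pos: [460.1, -131.5, 42.8]
tcp_rot: [-3.141, -0.0, 1.9]
ft_force: [-0.2, -0.5, -1.2]
opening: 0.688
grip_force: 30.0
```

Call:
step_arm([
  {"slide": [0, 0, 0.002], "roll": 0},
  {"slide": [0, 0, 0.003], "roll": 0},
  {"slide": [0, 0, 0.004], "roll": 0},
])

```text
t: 26.45
eef_pos: [460.2, -131.6, 39.3]
tcp_rot: [3.141, 0.0, 1.9]
ft_force: [-4.0, 0.3, 19.1]
opening: 0.688
grip_force: 30.0
```

Home. Release, lift and back off to the side for a final check.

Call:
step_arm([
  {"slide": [0, 0, -0.001], "roll": 0},
  {"slide": [0, 0, -0.001], "roll": 0},
  {"slide": [0, 0, -0.01], "roll": 0},
  {"slide": [0, 0, -0.05], "roll": 0},
  {"slide": [0, 0, -0.1], "roll": 0},
], fingers=0.85)

```text
t: 27.08
eef_pos: [459.6, -131.3, 140.0]
tcp_rot: [-3.14, -0.001, 1.9]
ft_force: [0.3, 0.1, 0.5]
opening: 0.853
grip_force: 0.0
```

Call:
step_arm([
  {"slide": [-0.05, 0, -0.02], "roll": 0},
  {"slide": [-0.1, 0, -0.02], "roll": 0},
  {"slide": [-0.15, 0, -0.02], "roll": 0},
  {"slide": [-0.2, 0, -0.02], "roll": 0},
  {"slide": [-0.25, 0, -0.02], "roll": 0},
])

```text
t: 27.7
eef_pos: [541.1, -369.7, 159.6]
tcp_rot: [3.141, 0.0, 1.9]
ft_force: [0.9, -0.2, -0.6]
opening: 0.848
grip_force: 0.0
```

Run:
```python
from m import *
for c in('top','side'):
    d=look(c,c+'_end.png');P=cloud(d);P0=np.load(c+'P.npy');print(c)
    for n,a in J.items(): print(n,*fit(P,a[0],a[1]+18,a[2],5))
    for n,a in dict(jig=((382,28),100,40),timer=((560,197),42,40)).items(): print(n,*fit(P,*a))
```

```text
top
small 274 z 80.9 rect [ 629.6 -201.4] [41.1 40. ] 0.0 circ [ 629.5 -201.3] 21.0 bb [ 629.6 -201.4]
square 557 z 119.0 rect [626.5   6.3] [51.8 52.1] 80.2 circ [626.2   6.6] 34.2 bb [626.8   6.8]
round 659 z 107.0 rect [442.  167.4] [62.3 59.9] 88.0 circ [442.2 167.7] 31.8 bb [442.  167.5]
long 1147 z 88.9 rect [ 461.  -129.8] [ 65.8 116.6] 18.9 circ [ 461.5 -129.5] 64.5 bb [ 460.9 -125.3]
jig 115 z 99.6 rect [383.6  28. ] [45.  44.8] 88.4 circ [383.2  28.3] 23.5 bb [383.7  28.1]
timer 88 z 43.3 rect [561.1 197.1] [23.5 22.5] 42.9 circ [561.1 198. ] 12.6 bb [561.1 198.2]
side
small 80 z 80.7 rect [ 625.4 -200.8] [38.8 36.5] 88.5 circ [ 626.4 -202.2] 22.0 bb [ 625.4 -200.6]
square 214 z 118.6 rect [622.5   6.2] [52.4 52.5] 81.7 circ [623.1   4.3] 34.3 bb [623.2   6.6]
round 408 z 106.8 rect [438.7 167.2] [61.1 62. ] 41.5 circ [439. 167.] 32.3 bb [438.3 166.6]
long 496 z 89.2 rect [ 458.2 -131.9] [ 64.4 120.9] 18.7 circ [ 456.8 -131.1] 65.7 bb [ 456.4 -131.3]
jig 100 z 99.2 rect [380.2  25.2] [45.2 48.7] 47.3 circ [381.   25.6] 25.4 bb [380.5  25.9]
timer 67 z 42.7 rect [557.7 196.7] [21.4 22.3] 65.2 circ [557.7 195.5] 12.2 bb [557.7 196.2]
```

View pics/side_end.png

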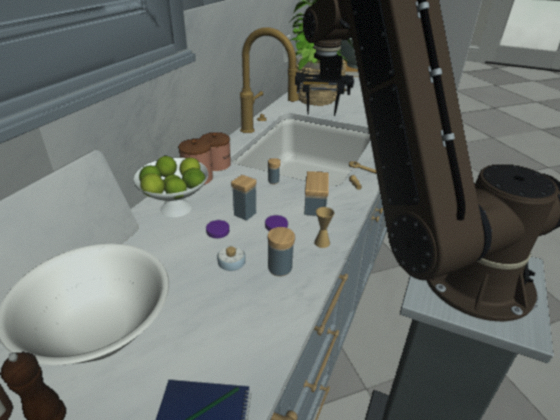

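The final picture shows all four lids seated on their jars: small (274,163), square (244,184), long (317,185) and round (281,240). Each is within about 2 mm of where its jar was at the start and at the right height. The timer and the brass measure haven't moved.

```bash
python3 -c "
from cell import env
print(env.job_done())"
```

```text
the job is handed in; nothing more can be done
None
```

I put all four lids on their matching jars, seated and lined up, with the timer and brass measure undisturbed, and handed the job in at about 28 s; no verdict came back.

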